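Find the unlocked cover of the desk outlet box and tip it open

TASK

The desk outlet box has four identical dark grey covers: three are locked shut and one is unlocked, but they look the same. Press lightly on the rear end of the covers, one after another, until you find the one that rocks, then push its raised front edge up and over until that cover stands fully open against its stop, so that the outlets under it can be used. Leave the things around the box where they are.

Things in the scene. Friction and masses are not known exactly. Their poses are not given: they have to be found in the camera images.
- outlet_box: low aluminium outlet box with grey end caps, fixed to the desk: 132 mm (x) x 408 mm (y) x 60 mm high. Origin at the centre of its underside; x axis to its rear (away from the robot), y to its left along the row of covers, z up. In its top lie four bays in a row, 82 mm apart, each with a dark grey cover flush with the level rim round it. Which bay has the unlocked cover changes from run to run
- bay_1 (a point): centre of the top face of the cover in bay 1 (leftmost, box y = +123 mm), 60 mm above the desk; axes as the box's. Every cover is 100 mm along x, 74 mm along y, 4 mm thick, with 1 mm gap round it and thin ribs across its rear end. Its pivot line runs along y, 5 mm behind this point and 6 mm below it, so that 45 mm of the cover lie behind the pivot and 55 mm ahead of it
- bay_2 (a point): centre of the top face of the cover in bay 2 (second from the left, box y = +41 mm), like bay_1. Pressed about 30 mm behind its pivot, the unlocked cover gives under 1 to 3 N, and its rear end sinks into the hollow bay while its front edge rises: 12 mm down lifts the front edge 20 to 30 mm. A locked cover gives only a hair (under 1 mm at 20 N)
- bay_3 (a point): centre of the top face of the cover in bay 3 (third from the left, box y = -41 mm), like bay_1. A tipped cover's front edge can be pushed to the rear (box +x) by a fingertip that starts some 5 mm above the box top and rises with the edge, some 20 mm below it, to stay on its underside; fully open, the edge stands 54 mm above the pivot and 12 mm behind it
- bay_4 (a point): centre of the top face of the cover in bay 4 (rightmost, box y = -123 mm), 60 mm above the desk, like bay_1
- free_cover (a joint): opening angle in rad of the one unlocked cover, whichever bay it is in: 0 = shut and flush; grows as its rear end goes down and its front edge rises; pi/2 = upright; 1.75 = fully open, leaning a little to the rear against its stop. Its hinge is stiff: it stays where it is left
- locked_cover_1 (a joint): angle in rad of one of the three locked covers (first), bay not told: 0 = flush. It bears on its lock, which flexes a hair under a press, about 0.01 rad (0.3 mm) for 10 N at the rear end, and springs back; past 0.06 rad the lock is strained
- locked_cover_2 (a joint): angle in rad of one of the three locked covers (second), bay not told: 0 = flush. It bears on its lock, which flexes a hair under a press, about 0.01 rad (0.3 mm) for 10 N at the rear end, and springs back; past 0.06 rad the lock is strained
- locked_cover_3 (a joint): angle in rad of one of the three locked covers (third), bay not told: 0 = flush. It bears on its lock, which flexes a hair under a press, about 0.01 rad (0.3 mm) for 10 N at the rear end, and springs back; past 0.06 rad the lock is strained
- small_pot: small tub, 28 mm across, 15 mm high, pale yellow lid; stands loose on the top of the box's right-hand (-y) end cap; origin at the centre of its underside
- flux_jar: jar with an orange-red screw lid, 52 mm across, 68 mm high; stands loose on the desk beside the left-hand (+y) end of the box; origin at the centre of its underside
- loose_phone: teal phone, 118 x 62 x 9 mm, lying loose on the desk in front of the box; origin at the centre of its underside
- blue_driver: slim blue precision screwdriver, 127 mm long, 10 mm thick, lying loose on the desk in front of the box; origin at the centre of its underside

How it is judged:
By the outcome, as a careful person would: the job done as asked, in the order asked, and still so for the second after the job is handed in, with the robot touching nothing.
It also fails if it takes over 45 s, if anything falls off the work surface, if the arm or the gripper's body presses on something with over 40 N, if the wrist force passes 120 N, or if a joint passes its speed limit or range.

ROBOT

A 7-joint arm with a two-finger parallel gripper is mounted at the origin on a cart in front of the work surface, level with it; the furniture and walls round the work are solid. World frame = base frame: x ahead of the robot, y to its left, z up, the work surface at z = 0. Lengths are in m, angles in rad, forces in N, time in s.
With the tool pointing down it reaches from about 0.425 to 0.8 m from the base axis. Payload 8.3 kg.
Tool frame: the origin (TCP) lies midway between the tips of the shut fingers; the grasp point (between the pads) lies 19 mm behind it (bot.pinch_z is the z of the grasp point in the tool frame, in m); z points along the fingers, y is the line along which they close (so a half turn about z gives the same grasp; the last joint's range is limited). The gripper opens to 85 mm and grips with 20 to 120 N. Pads are 22 mm wide; open, the fingers measure 114 mm over their backs; the gripper's body (76 mm by 85 mm) begins 54 mm behind the grasp point. The pads swing forward as they close: fully open they stand 13 mm farther back than shut.
Start: joints at [-1.197, 0.383, 0.016, 1.37, -0.006, 1.388, -0.046], TCP at [0.264, 0.566, 0.231] pointing down, gripper open.
Joint ranges: [-2.95, 2.95], [-0.25, 2.06], [-1.52, 1.56], [0.18, 2.33], [-1.44, 4.58], [0.02, 2.06], [-3.01, 3.01]. Speed limits (rad/s): [2.39, 2.39, 3.01, 3.01, 3.14, 3.14, 3.14].

INTERFACE

Orientations are given as a unit quaternion [w, x, y, z].
In Python, from rig import bot, get_image, job, search_frame gives the robot as it stands. Calls block until the motion is done:
- bot.move_to(position, orientation): joint-space move of the TCP to a pose.
- bot.move_straight(position, attitude=None, max_speed=0.15): straight line of the TCP; attitude=None keeps the orientation; max_speed is the mean speed in m/s.
- bot.set_joints(angles): joint-space move.
- bot.grip(opening, squeeze=None): finger opening in m; squeeze is the grip in N (None keeps the last); returns when the fingers have stopped.
- bot.sleep(seconds).
- bot.solve_ik(position, orientation): joint angles nearest the present ones, or None.
- bot.get_state(): the state.
- get_image(name): name is "scene" or "top" or "wrist"; returns a dict with "image" (384x512x3 uint8, blue, green, red), "fov_y" (degrees; the focal length in pixels is half the picture's height over the tangent of half this angle, whatever the lens; pixels are square), "cx", "cy" (the principal point, pixels), "D" ([k1, k2, p1, p2, k3] as OpenCV has them; the pictures are not rectified), "pose" (4x4, takes a point from camera to world coordinates); the wrist camera has in their place "mount" (4x4, takes a point from camera to tool coordinates, whose origin is the TCP and whose axes are the flange's). Camera axes: x right, y down, z forward; pixel columns grow to the right and rows downward; lengths in m; the calibration is good to about 2 mm. A picture is of the moment at which its call begins: read the wrist's pose just before it. There is no depth.
A pose or a line that the arm cannot do raises bot.PlanningError and nothing moves.
- job.job_done(): hands the job in; it is judged then, once.
Trained networks look in a picture, given as the dict that the camera call returned (one of the last four; its "shot" number tells which), for a name from the list of things; names that differ only in an ending like _2 or _b are one class to them, and where a whole thing is asked for, a point or a joint stands for the part that bears it (a point fixed in the world has none). Each returns a list of dicts, best first, with "conf" (0 to 1); they miss things now and then, are a little off and sometimes report something else, mostly with a low value. They report only what shows in the picture. A call takes as long as a camera call.
- search_frame(picture, thing): "box" ([centre column, centre row, width, height] in pixels, round what is visible of it).
The state is a dict: "time_s": time; "qpos": joint angles; "joint_velocities": joint speeds; "tau": joint torques, N m; "position": TCP position; "orientation": TCP orientation; "contact_force": force on the tool from outside, world axes, zero at the start; "moment": the same for the moment, N m; "grip_width": finger opening in m; "grip_force": force on a finger pad.
Only numpy, scipy, OpenCV 4.12 (cv2) and the standard library are available. Lean on these libraries where they do the work, as an engineer would, in place of code of your own. Each camera call takes 0.05 s, during which the arm holds its last target. There are 200 camera calls.

## Working session

There is one attempt and no reset: what is moved stays moved. The work goes in short steps, each a Python script; the robot and the scene stay as the last script left them, time stands still between calls to the robot, and variables do not carry over. Pictures are saved under pics/ and viewed, at most 10 in all, crops included, and the job is handed in when it is done.

```bash
mkdir -p pics; ls
python3 - <<'E'
from rig import bot,get_image,search_frame
import cv2,numpy as np
s=bot.get_state();print(s['time_s'],s['position'],s['orientation'])
for n in ("scene","top"):
    p=get_image(n);cv2.imwrite(f"pics/{n}.png",p["image"])
    print(n,p["fov_y"],p["cx"],p["cy"],p["D"],np.round(p["pose"],4).tolist())
    for t in ("outlet_box","bay_1","small_pot","flux_jar","loose_phone","blue_driver"):
        print(t,[(np.round(d["box"],1).tolist(),round(d["conf"],2)) for d in search_frame(p,t)[:5]])
E
```

```text
pics
0.0 [0.26419738 0.56586238 0.2302751 ] [-1.85741285e-04  2.16662998e-01  9.76245967e-01 -9.60376180e-04]
scene 51.26486879943531 253.16817356382256 196.24033251177514 [-0.02735164  0.          0.          0.          0.        ] [[0.8865, -0.2274, 0.403, 0.0997], [-0.4623, -0.4711, 0.7512, -0.6429], [0.019, -0.8523, -0.5228, 0.6134], [0.0, 0.0, 0.0, 1.0]]
outlet_box [([296.2, 226.6, 144.4, 108.8], 0.97)]
bay_1 [([296.1, 225.8, 144.5, 109.5], 0.83), ([278.1, 204.0, 44.3, 26.4], 0.26)]
small_pot []
flux_jar [([233.9, 171.5, 17.7, 21.8], 0.7)]
loose_phone []
blue_driver [([267.9, 254.0, 27.2, 15.4], 0.47), ([298.2, 227.2, 148.1, 112.2], 0.3)]
top 43.76901499871593 247.43461474501302 185.34842081541424 [0.02634662 0.         0.         0.         0.        ] [[0.0379, -0.9778, 0.206, 0.3052], [-0.9993, -0.0382, 0.0029, 0.1537], [0.005, -0.206, -0.9785, 1.174], [0.0, 0.0, 0.0, 1.0]]
outlet_box [([289.5, 172.4, 180.0, 76.9], 0.59)]
bay_1 [([289.5, 172.8, 178.8, 81.8], 0.78)]
small_pot []
flux_jar [([178.2, 176.6, 17.4, 23.2], 0.76)]
loose_phone [([243.0, 235.1, 28.2, 45.4], 0.9), ([178.9, 176.2, 19.1, 25.4], 0.36)]
blue_driver []
```

Run:
```python
import cv2
a=cv2.imread("pics/top.png")[115:275,150:400];cv2.imwrite("pics/topc.png",cv2.resize(a,None,fx=3.2,fy=3.2,interpolation=cv2.INTER_CUBIC))
a=cv2.imread("pics/scene.png")[140:300,200:400];cv2.imwrite("pics/scenec.png",cv2.resize(a,None,fx=3.5,fy=3.5,interpolation=cv2.INTER_CUBIC))
```

```text
(no output)
```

View pics/topc.png

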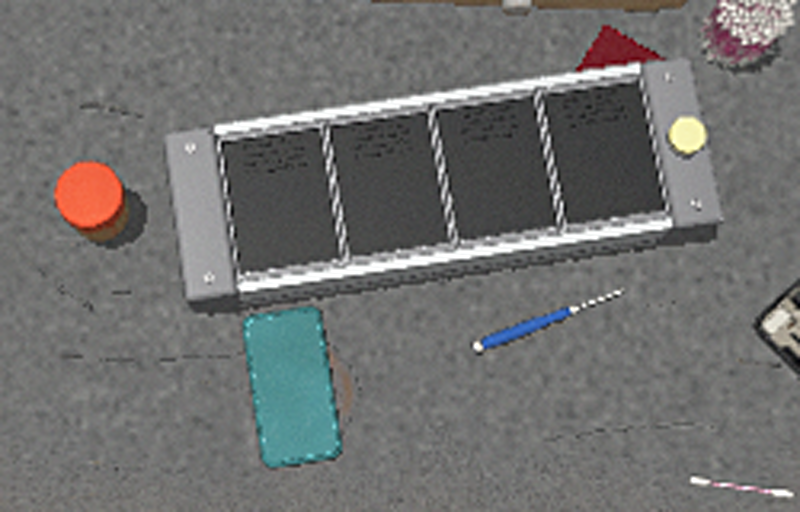

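View pics/scenec.png

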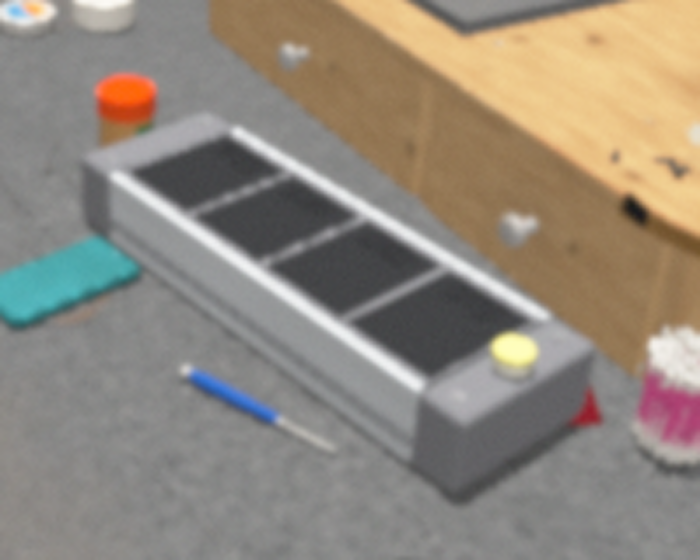

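```bash
cat > h.py <<'E'
import numpy as np,cv2
from scipy.optimize import least_squares
CAL={'scene':(51.26486879943531,253.16817356382256,196.24033251177514,-0.02735164,[[0.8865,-0.2274,0.403,0.0997],[-0.4623,-0.4711,0.7512,-0.6429],[0.019,-0.8523,-0.5228,0.6134]]),
'top':(43.76901499871593,247.43461474501302,185.34842081541424,0.02634662,[[0.0379,-0.9778,0.206,0.3052],[-0.9993,-0.0382,0.0029,0.1537],[0.005,-0.206,-0.9785,1.174]])}
def KD(n):
    f=192/np.tan(np.radians(CAL[n][0]/2));return np.array([[f,0,CAL[n][1]],[0,f,CAL[n][2]],[0,0,1.]]),np.array([CAL[n][3],0,0,0,0.]),np.array(CAL[n][4])
def proj(n,P):
    K,D,T=KD(n);R=T[:,:3].T;return cv2.projectPoints(np.asarray(P,float).reshape(-1,3),cv2.Rodrigues(R)[0],-R@T[:,3],K,D)[0][:,0]
def onz(n,px,z):
    K,D,T=KD(n);u=cv2.undistortPoints(np.asarray(px,float).reshape(-1,1,2),K,D)[:,0]
    d=np.c_[u,np.ones(len(u))]@T[:,:3].T;return T[:,3]+d*((z-T[2,3])/d[:,2])[:,None]
def w(p,P):
    c,s=np.cos(p[2]),np.sin(p[2]);P=np.asarray(P,float).reshape(-1,3);return np.c_[p[0]+c*P[:,0]-s*P[:,1],p[1]+s*P[:,0]+c*P[:,1],P[:,2]]
E
python3 - <<'E'
from h import *
tc=lambda a:np.array(a)/3.2+[150,115]-.35
sc=lambda a:np.array(a)/3.5+[200,140]-.35
M=[[.066,.204,.06],[.066,-.204,.06],[-.066,-.204,.06],[-.066,.204,.06]]
C=[[.051,.16,.06],[.051,-.16,.06],[-.051,-.16,.06],[-.051,.16,.06]]
t=tc([[165,133],[690,60],[720,220],[188,298],[220,142],[640,82],[668,218],[240,275]])
s=sc([[213,113],[592,350],[460,428-5],[85,158]])
r=lambda p:np.r_[(proj('top',w(p,M+C))-t).ravel()]
for nm,f in(('top',r),('both',lambda p:np.r_[r(p),(proj('scene',w(p,M))-s).ravel()])):
    q=least_squares(f,[.6,0,0],loss='soft_l1');print(nm,q.x,np.round(q.fun,1))
p=q.x;np.save('box.npy',p)
print('scene err',np.round(proj('scene',w(p,M))-s,1).tolist())
def box(P):c,s_=np.cos(p[2]),np.sin(p[2]);d=P[:,:2]-p[:2];return np.round(np.c_[c*d[:,0]+s_*d[:,1],-s_*d[:,0]+c*d[:,1]],3).tolist()
print('cab bottom',box(onz('scene',sc([[208,35],[640,372]]),0)))
for z in(.06,.1,.13,.16,.2):print(z,'scene top',box(onz('scene',sc([[400,35],[560,130]]),z)),'topview',box(onz('top',tc([[370,0],[690,8]]),z)))
E
```

```text
top [0.58078869 0.06131246 0.18426764] [-1.2 -0.5  0.9 -1.1  2.4  1.3 -1.3  1.5  0.6  0.1 -0.1  0.4 -0.7 -1.5
  0.1 -0.2]
both [0.58085731 0.06095541 0.18002573] [-0.9 -0.9  1.3 -0.8  2.5  1.7 -1.3  1.1  0.8 -0.2  0.2  0.6 -0.6 -1.2
  0.1 -0.5 -1.4 -1.4  1.7 -1.1 -0.1  0.9 -1.9 -1.2]
scene err [[-1.4, -1.4], [1.7, -1.1], [-0.1, 0.9], [-1.9, -1.2]]
cab bottom [[0.239, 0.418], [0.138, -0.197]]
0.06 scene top [[0.304, 0.213], [0.28, 0.002]] topview [[0.146, 0.033], [0.105, -0.209]]
0.1 scene top [[0.239, 0.154], [0.216, -0.042]] topview [[0.132, 0.037], [0.092, -0.196]]
0.13 scene top [[0.19, 0.11], [0.168, -0.075]] topview [[0.121, 0.04], [0.083, -0.187]]
0.16 scene top [[0.141, 0.065], [0.121, -0.108]] topview [[0.11, 0.043], [0.073, -0.177]]
0.2 scene top [[0.076, 0.006], [0.057, -0.152]] topview [[0.096, 0.047], [0.06, -0.165]]
```

View pics/top.png

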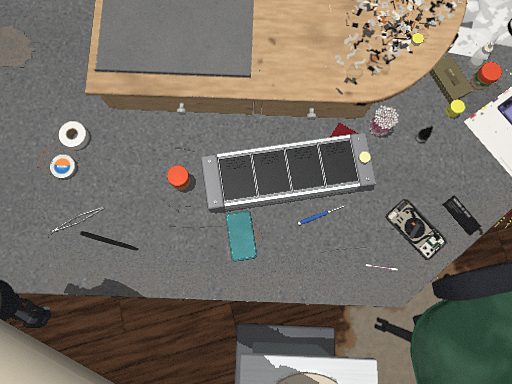

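```bash
cat >> h.py <<'E'
from scipy.spatial.transform import Rotation as Ro
def quat(yaw,tilt=0):  # tool x=-box x, y=box y, z down
    R=Ro.from_euler('z',yaw)*Ro.from_matrix(np.diag([-1.,1,-1]));return R.as_quat()[[3,0,1,2]]
E
python3 - <<'E'
from h import *
from rig import bot,get_image
p=np.load('box.npy')
bot.grip(0.0)
bot.move_to(w(p,[-.05,0,.34])[0],quat(p[2]))
s=bot.get_state();print(s['time_s'],s['position'],s['orientation'],s['contact_force'],s['grip_width'])
d=get_image('wrist');print(np.round(d['mount'],4).tolist(),d['fov_y'],d['cx'],d['cy'],d['D'])
T=np.eye(4);T[:3,:3]=Ro.from_quat(np.array(s['orientation'])[[1,2,3,0]]).as_matrix();T[:3,3]=s['position']
CAL['wrist']=(d['fov_y'],d['cx'],d['cy'],d['D'][0],(T@d['mount'])[:3])
print((T@d['mount'])[:3].tolist())
M=[[x,y,.06] for y in(.16,.123,.041,-.041,-.123,-.16) for x in(.05,-.05)]+[[a*.066,b*.204,.06] for a in(1,-1) for b in(1,-1)]
im=cv2.resize(d['image'],None,fx=1.56,fy=1.56,interpolation=cv2.INTER_CUBIC)
for u in proj('wrist',w(p,M)):
    if max(abs(u))<2000: cv2.circle(im,tuple(int(v) for v in np.round((u+.5)*1.56-.5)),2,(0,255,0),-1)
cv2.imwrite('pics/w1.png',im)
E
```

```text
3.5833 [0.53158015 0.05322477 0.33971062] [-2.41533540e-04 -9.07191436e-02  9.95876483e-01  9.36922654e-05] [0.54726403 0.05284681 0.49394487] 0.00045227498123972214
[[0.0008, -0.9522, -0.3056, 0.0784], [1.0, 0.0009, -0.0002, -0.0001], [0.0005, -0.3056, 0.9522, -0.1423], [0.0, 0.0, 0.0, 1.0]] 60.57289847415211 254.90420596932844 198.71612756593422 [0.01221004 0.         0.         0.         0.        ]
[[-0.18149198345772047, 0.9364685056340798, 0.3001456278143232, 0.45458697873634496], [0.9833923900390696, 0.17291226768236717, 0.055143040342241316, 0.03897984336125331], [-0.00025914055490390515, 0.3051689460617071, -0.9522981923776598, 0.48202772507669345]]
```

View pics/w1.png

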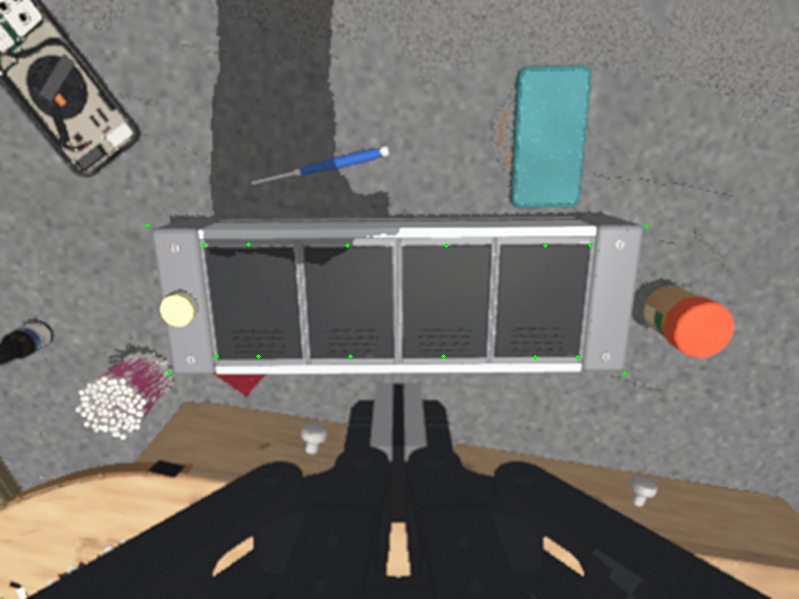

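```bash
cat >> h.py <<'E'
CAL['wrist']=(60.57289847415211,254.90420596932844,198.71612756593422,0.01221004,[[-0.18149198345772047,0.9364685056340798,0.3001456278143232,0.45458697873634496],[0.9833923900390696,0.17291226768236717,0.055143040342241316,0.03897984336125331],[-0.00025914055490390515,0.3051689460617071,-0.9522981923776598,0.48202772507669345]])
E
python3 - <<'E'
from h import *
p=np.load('box.npy')
def box(P):c,s_=np.cos(p[2]),np.sin(p[2]);d=P[:,:2]-p[:2];return np.round(np.c_[c*d[:,0]+s_*d[:,1],-s_*d[:,0]+c*d[:,1]],3).tolist()
W=np.array([[650,540],[770,558],[90,468]])/1.56
for z in (.08,.1,.12,.14,.16,.18):print(z,box(onz('wrist',W,z)),box(onz('top',[[90,94],[250,99],[340,104]],z)))
C=[[.051,.16,.06],[.051,-.16,.06],[-.051,-.16,.06],[-.051,.16,.06]]
t=np.array([[580,358],[216,357],[206,246],[590,243]])/1.56-.2
q=least_squares(lambda p:(proj('wrist',w(p,C))-t).ravel(),p);print(p,q.x,q.fun.round(1))
E
```

```text
0.08 [[0.231, 0.243], [0.251, 0.361], [0.152, -0.278]] [[0.25, 0.448], [0.184, 0.066], [0.141, -0.148]]
0.1 [[0.213, 0.231], [0.232, 0.343], [0.138, -0.264]] [[0.241, 0.443], [0.176, 0.067], [0.133, -0.143]]
0.12 [[0.195, 0.219], [0.213, 0.325], [0.124, -0.25]] [[0.232, 0.437], [0.168, 0.069], [0.126, -0.138]]
0.14 [[0.177, 0.207], [0.194, 0.307], [0.11, -0.236]] [[0.222, 0.431], [0.16, 0.07], [0.119, -0.132]]
0.16 [[0.159, 0.195], [0.175, 0.289], [0.096, -0.222]] [[0.213, 0.426], [0.152, 0.071], [0.112, -0.127]]
0.18 [[0.141, 0.183], [0.156, 0.271], [0.082, -0.208]] [[0.204, 0.42], [0.144, 0.073], [0.104, -0.122]]
[0.58085731 0.06095541 0.18002573] [0.5811314  0.06219978 0.18544016] [-1.2 -0.4  1.4  0.9 -0.9 -0.9  0.6  0.4]
```

```bash
cat > press.py <<'E'
from h import *
from rig import bot
np.save('box.npy',[.5811,.0618,.184]);p=np.load('box.npy');q=quat(p[2])
f=lambda:np.array(bot.get_state()['contact_force'])
for b,y in zip((4,3,2,1),(-.123,-.041,.041,.123)):
    X=.036
    bot.move_to(w(p,[X,y,.085])[0],q)
    bot.move_straight(w(p,[X,y,.067])[0],q,max_speed=.1)
    f0=f();log=[];free=True
    for z in np.arange(.064,.0465,-.0012):
        bot.move_straight(w(p,[X,y,z])[0],q,max_speed=.03)
        F=f()-f0;log.append((round(z*1e3,1),round(bot.get_state()['position'][2]*1e3,1),round(F[2],1)))
        if F[2]>6: free=False;break
    print(b,free,bot.get_state()['time_s'],f0.round(1),log)
    if free or F[2]>25: np.save('bay.npy',[b,y]);break
    bot.move_straight(w(p,[X,y,.085])[0],q,max_speed=.2)
E
python3 press.py
```

```text
4 True 8.85 [-0.3 -0.7 -0.1] [(np.float64(64.0), np.float64(64.2), np.float64(0.6)), (np.float64(62.8), np.float64(62.8), np.float64(0.6)), (np.float64(61.6), np.float64(61.5), np.float64(0.8)), (np.float64(60.4), np.float64(60.3), np.float64(0.6)), (np.float64(59.2), np.float64(59.3), np.float64(0.8)), (np.float64(58.0), np.float64(58.1), np.float64(1.7)), (np.float64(56.8), np.float64(56.8), np.float64(1.3)), (np.float64(55.6), np.float64(55.5), np.float64(1.1)), (np.float64(54.4), np.float64(54.2), np.float64(-0.5)), (np.float64(53.2), np.float64(53.0), np.float64(0.8)), (np.float64(52.0), np.float64(51.8), np.float64(-0.2)), (np.float64(50.8), np.float64(50.6), np.float64(0.6)), (np.float64(49.6), np.float64(49.5), np.float64(0.7)), (np.float64(48.4), np.float64(48.3), np.float64(0.1)), (np.float64(47.2), np.float64(47.1), np.float64(0.5))]
```

Run:
```python
from h import *
from rig import bot,get_image
p=np.load('box.npy');q=quat(p[2])
bot.move_straight(w(p,[.036,-.123,.14])[0],q,max_speed=.15)
bot.move_straight(w(p,[-.08,-.123,.14])[0],q,max_speed=.15)
print(bot.get_state()['time_s'])
d=get_image('wrist');cv2.imwrite('pics/w2.png',d['image'])
d=get_image('scene');cv2.imwrite('pics/s2.png',cv2.resize(d['image'][140:300,200:400],None,fx=3.5,fy=3.5,interpolation=cv2.INTER_CUBIC))
```

```text
10.5417
```

View pics/w2.png

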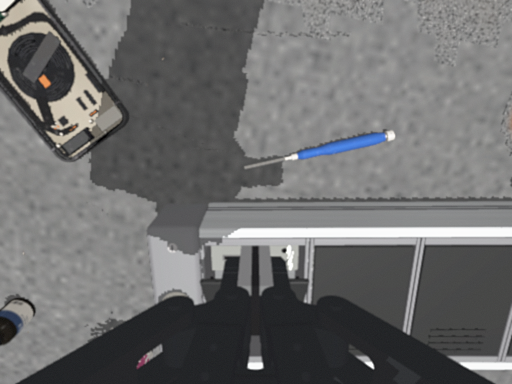

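View pics/s2.png

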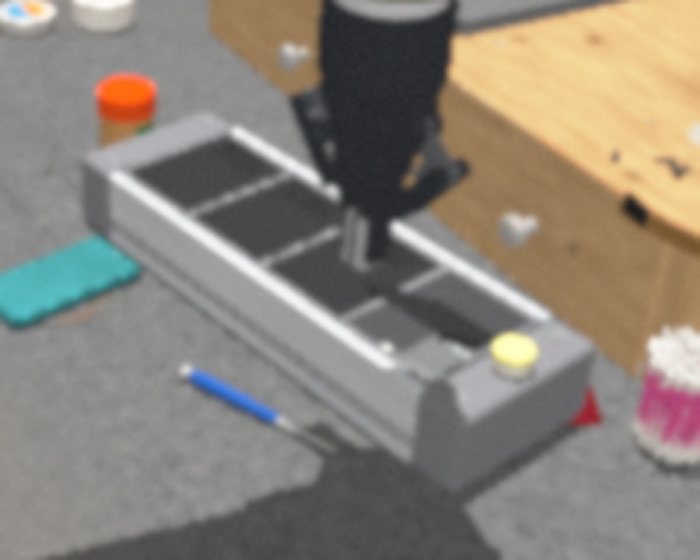

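```bash
cat > push.py <<'E'
from h import *
from rig import bot,get_image
p=np.load('box.npy');q=quat(p[2]);Y=-.123
bot.move_straight(w(p,[-.085,Y,.066])[0],q,max_speed=.12)
ax=np.array([np.cos(p[2]),np.sin(p[2]),0])
f0=np.array(bot.get_state()['contact_force'])
for th in np.r_[np.arange(.3,1.7,.1),np.arange(1.7,2.0,.025)]:
    c,s=np.cos(th),np.sin(th);ez=.054+.055*s+.002*c;z=max(.065,ez-.02)
    d=.055 if th<np.pi/2 else (z-.054-.002*c)/s
    x=.005-d*c+.002*s-.011
    bot.move_straight(w(p,[x,Y,z])[0],q,max_speed=.05)
    F=np.array(bot.get_state()['contact_force'])-f0;fx=F@ax
    print(f'{th:.3f} {x*1e3:.0f} {z*1e3:.0f} fx {fx:.1f} fz {F[2]:.1f}')
    if fx<-8 and th>1.5 or abs(fx)>25: break
print(bot.get_state()['time_s'])
E
python3 push.py
```

```text
0.300 -58 65 fx -0.2 fz -0.3
0.400 -56 65 fx -0.6 fz 0.3
0.500 -53 65 fx -0.7 fz 0.5
0.600 -50 67 fx 0.2 fz 0.9
0.700 -47 71 fx -0.3 fz -0.0
0.800 -43 75 fx -1.2 fz -0.3
0.900 -39 78 fx -0.5 fz -0.7
1.000 -34 81 fx -0.6 fz -0.5
1.100 -29 84 fx -1.3 fz -0.3
1.200 -24 86 fx -1.1 fz 0.7
1.300 -19 88 fx -0.1 fz -0.2
1.400 -13 89 fx -1.0 fz 0.1
1.500 -8 89 fx -0.9 fz -0.1
1.600 -3 89 fx -0.4 fz 0.5
1.700 0 88 fx -1.3 fz 0.6
1.725 1 88 fx 0.3 fz 1.1
1.750 2 88 fx -1.0 fz -0.5
1.775 3 87 fx -1.0 fz -0.0
1.800 4 87 fx -0.5 fz -1.0
1.825 5 87 fx -4.4 fz 2.8
1.850 5 86 fx -7.7 fz 9.3
1.875 6 86 fx -12.3 fz 11.5
17.425
```

Run:
```python
from h import *
from rig import bot,get_image
p=np.load('box.npy');q=quat(p[2])
bot.move_straight(w(p,[-.09,-.123,.09])[0],q,max_speed=.1)
bot.move_straight(w(p,[-.13,-.0,.30])[0],q,max_speed=.2)
print(bot.get_state()['time_s'])
a=get_image('wrist')['image'];b=get_image('scene')['image'][140:300,200:400];c=get_image('top')['image'][115:275,150:400]
k=lambda i:cv2.resize(i,(400,int(i.shape[0]*400/i.shape[1])),interpolation=cv2.INTER_CUBIC)
a,b,c=map(k,(a,b,c));v=np.zeros((600,800,3),np.uint8);v[:300,:400]=a;v[:a.shape[0] if 0 else 256,400:]=c;v[300:600,:400]=b[:300]
cv2.imwrite('pics/fin.png',v)
```

```text
19.9167
```

View pics/fin.png

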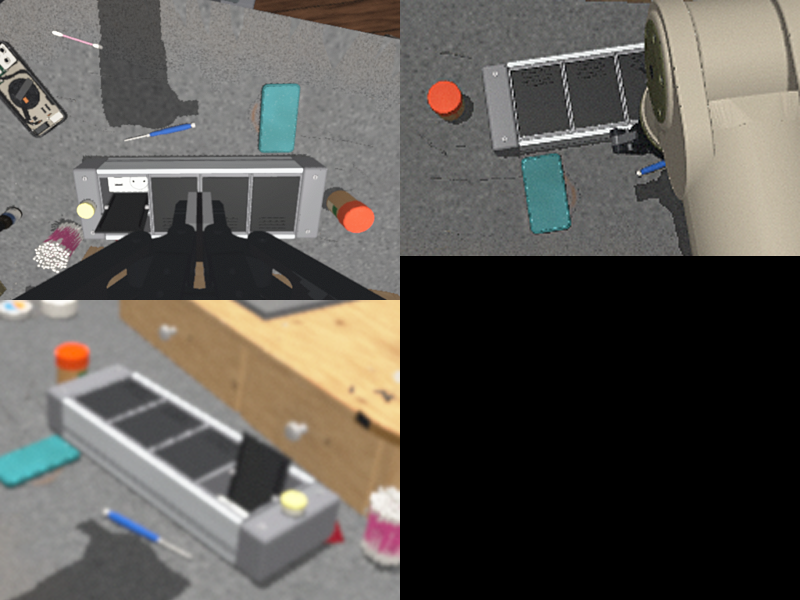

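The bay 4 cover stands upright, leaning back a little, with its outlets visible (wrist view, about (128,185)). The pot, jar, phone and driver are where they were.

```bash
python3 -c "
from rig import job
print(job.job_done())"
```

```text
the job is handed in; nothing more can be done
None
```

The unlocked cover was in bay 4, the first one I pressed; I pushed it up until it met its stop, the final pictures show it standing open with nothing else moved, and I handed the job in at about 20 s (no verdict was returned).

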